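# Pack the bored rail blocks into the fitted tray

## Robot

A 7-joint arm with a two-finger parallel gripper is mounted at the origin on the work surface; the furniture and walls round the work are solid. World frame = base frame: x ahead of the robot, y to its left, z up, the work surface at z = 0. Lengths are in m, angles in rad, forces in N, time in s.
With the tool pointing down it reaches from about 0.425 to 0.925 m from the base axis. Payload 6.8 kg.
Tool frame: the origin (TCP) lies on the centre line of the jaws, within the pads' length; the fingertips stand finger_overhang ahead of it and the grasp point (between the pads) lies 11 mm behind it (finger_overhang is the distance from the TCP to the fingertips, in m); z points along the fingers, y is the line along which they close (so a half turn about z gives the same grasp; the last joint's range is limited). The gripper opens to 88 mm and grips with 3 to 60 N. Pads are 20 mm wide; open, the fingers measure 115 mm over their backs; the gripper's body (75 mm by 178 mm) begins 61 mm behind the grasp point.
Start: joints at [1.199, 0.477, 0.022, 1.555, -0.011, 1.109, -0.083], TCP at [0.176, -0.652, 0.231] pointing down, gripper open.
Joint ranges: [-2.96, 2.96], [-0.34, 2.1], [-1.41, 1.46], [0.24, 2.44], [-1.37, 4.51], [0.17, 1.92], [-2.96, 2.96]. Speed limits (rad/s): [2.39, 2.39, 3.14, 3.14, 3.14, 3.14, 3.14].

## Interface

Orientations are given as a rotation vector (axis times angle).
In Python, from bench import * gives the robot as it stands. The module is installed in compiled form; this text tells all that it offers.
- The arm moves only by the tool carry_out, never from a script. Its argument "rows" is a list of rows, each a list of 5 numbers: the opening, from -1 (shut) to 1 (fully open), then the shift along the tool's x, y, z in m, then the turn about the tool's z in degrees. A call has 1 to 20 rows; each row is the pose to reach, as a shift and turn from the pose commanded when the call began, along the tool's axes at that moment; what a row does not reach only later rows make up. A row lasts 1/8 s, in which the tool goes at most 62.5 mm and 10.7 degrees, less where a joint would pass 70% of its speed; a pose out of reach is approached as far as the arm can. A call with a gripper value outside its range is refused whole. The fingers move at their own pace and stop on an object; "squeeze" is the grip in N (left out, the last holds). Time passes only in rows, so rows that repeat a pose let the fingers close. It gives the time, the measured TCP pose, the force, the opening and the grip force at its end, in the units of the state.
- sense(): the state, without advancing time (a new reading comes with each control period).
- grab_frame(name): name is "scene" or "side" or "wrist"; returns the picture (384x512x3 uint8, red, green, blue); there is no depth.
- camera_params(name): a dict with "fx", "fy", "cx", "cy" (pixels), "origin" and "rotation" of the camera in the world; the wrist camera has in their place "tool_from_camera" (4x4, takes a point from camera to tool coordinates, whose origin is the TCP and whose axes are the flange's). Camera axes: x right, y down, z forward; pixel columns grow to the right and rows downward; lengths in m; the calibration is good to about 2 mm. A picture is of the moment at which its call begins: read the wrist's pose just before it. camera_params takes no time and is no camera call.
- hand_in(): hands the job in; it is judged then, once.
Trained networks look in the newest picture that a camera, given by its name, has taken for a name from the list of things; names that differ only in an ending like _2 or _b are one class to them, and where a whole thing is asked for, a point or a joint stands for the part that bears it (a point fixed in the world has none). Each returns a list of dicts, best first, with "p" (0 to 1); they miss things now and then, are a little off and sometimes report something else, mostly with a low value. They report only what shows in the picture. A call takes as long as a camera call. They do not tell look-alikes from the thing itself.
- find_in(target, camera): "at" ([column, row] in pixels, amid what is visible of it).
- silhouettes(target, camera): "mask" (384x512 bool, what is visible of it) and "at" ([column, row] in pixels, amid what is visible of it).
- spot_point(target, camera): "at" ([column, row] in pixels: a listed point, or the origin of a listed thing).
The state is a dict: "time": time; "q": joint angles; "joint_velocities": joint speeds; "joint_torque": joint torques, N m; "tcp_pos": TCP position; "ee_rot": TCP orientation; "wrist_force": force on the tool from outside, world axes, zero at the start; "ft_torque": the same for the moment, N m; "gripper_width": finger opening in m; "gripper_force": force on a finger pad.
Only numpy, scipy, OpenCV 4.12 (cv2) and the standard library are available. Lean on these libraries where they do the work, as an engineer would, in place of code of your own. Each camera call takes 0.05 s, during which the arm holds its last target. There are 200 camera calls.

## Task

Pack the set of three wardrobe-rail blocks into the fitted tray: put each block that has the rail hole bored through it flat into the pocket made for its length (short, medium, long). The blanks of the same sizes that have not been bored yet do not belong to the set; leave them where they lie.

Things in the scene. Friction and masses are not known exactly. Their poses are not given: they have to be found in the camera images.
- tray: fixed plywood tray board, 150 mm (own x) by 280 mm (own y), 8 mm thick with a 12 mm high lipping round its edge, lying on the table. Origin: centre of its underside. It carries the three pockets side by side in a row along its own y, centres 88 mm apart, in an order that changes from start to start.
- pocket_short: fixed brown wooden pocket on the tray, an open shallow frame for the short block: inside 76 mm (own x) by 60 mm (own y), so about 8 mm of play all round; walls 5 mm thick and 12 mm high, inner floor 5 mm above the origin. Origin: centre of its underside, 8 mm above the table (wall top 20 mm above the table).
- pocket_medium: fixed brown wooden pocket on the tray, an open shallow frame for the medium block: inside 100 mm (own x) by 60 mm (own y), so about 8 mm of play all round; walls 5 mm thick and 12 mm high, inner floor 5 mm above the origin. Origin: centre of its underside, 8 mm above the table (wall top 20 mm above the table).
- pocket_long: fixed brown wooden pocket on the tray, an open shallow frame for the long block: inside 124 mm (own x) by 60 mm (own y), so about 8 mm of play all round; walls 5 mm thick and 12 mm high, inner floor 5 mm above the origin. Origin: centre of its underside, 8 mm above the table (wall top 20 mm above the table).
- bored_short: loose short rail block of light wood, finished: 60 mm long (own x), 44 mm wide (own y), 40 mm high, with a round 25 mm hole bored straight down through its middle. Origin: centre of its underside, own z up. About 0.1 kg.
- bored_medium: loose medium rail block of light wood, finished: 84 mm long (own x), 44 mm wide (own y), 40 mm high, with a round 25 mm hole bored straight down through its middle. Origin: centre of its underside, own z up. About 0.1 kg.
- bored_long: loose long rail block of light wood, finished: 108 mm long (own x), 44 mm wide (own y), 40 mm high, with a round 25 mm hole bored straight down through its middle. Origin: centre of its underside, own z up. About 0.1 kg.
- blank_short: loose short blank of the same light wood and the same outline (60 mm along own x, 44 mm along own y, 40 mm high), but not bored: its top is closed and bears only a thin pencilled cross. Origin: centre of its underside. To be left alone.
- blank_medium: loose medium blank of the same light wood and the same outline (84 mm along own x, 44 mm along own y, 40 mm high), but not bored: its top is closed and bears only a thin pencilled cross. Origin: centre of its underside. To be left alone.
- blank_long: loose long blank of the same light wood and the same outline (108 mm along own x, 44 mm along own y, 40 mm high), but not bored: its top is closed and bears only a thin pencilled cross. Origin: centre of its underside. To be left alone.
Things that resemble listed ones, but are neither listed nor needed, are in the scene too. What is shaped like the bored_long but pink or red is not meant.

How it is judged:
By the outcome, as a careful person would: the job done as asked, in the order asked, and still so for the second after the job is handed in, with the robot touching nothing.
It also fails if it takes over 80 s, if anything falls off the work surface, if the arm or the gripper's body presses on something with over 40 N, if the wrist force passes 120 N, or if a joint passes its speed limit or range.

## Working session

There is one attempt and no reset: what is moved stays moved. The work goes in short steps, Python scripts to look and compute and a tool call to move; the robot and the scene stay as the last step left them, time stands still between calls to the robot, and variables do not carry over. Pictures are saved under pics/ and viewed, at most 14 in all, crops included, and the job is handed in when it is done.

Besides the shell and the picture viewer there is one more tool, called after ">>>" by a JSON object that holds its "name" and its "arguments", one argument or row to a line. carry_out: Moves the arm, as the interface text tells. Its arguments: {"type":"object","properties":{"rows":{"type":"array","items":{"type":"array","items":{"type":"number"}}},"squeeze":{"type":"number"}},"required":["rows"]}

```bash
mkdir -p pics; cat > h.py <<'E'
from bench import *
import numpy as np, cv2
from scipy.spatial.transform import Rotation as R
def cam(n):
    c=camera_params(n)
    K=np.array([[c['fx'],0,c['cx']],[0,c['fy'],c['cy']],[0,0,1]])
    if n=='wrist':
        s=sense(); T=np.eye(4); T[:3,:3]=R.from_rotvec(s['ee_rot']).as_matrix(); T[:3,3]=s['tcp_pos']
        T=T@np.array(c['tool_from_camera']); return K,T[:3,3],T[:3,:3]
    return K,np.array(c['origin']),np.array(c['rotation'])
def ray(C,uv):
    K,o,r=C; d=r@np.linalg.inv(K)@np.array([*uv,1.]); return o,d/np.linalg.norm(d)
def onz(C,uv,z):
    o,d=ray(C,uv); return o+d*(z-o[2])/d[2]
def proj(C,p):
    K,o,r=C; q=K@(r.T@(np.asarray(p)-o)); return q[:2]/q[2]
def tri(rays):
    A=0;b=0
    for o,d in rays:
        P=np.eye(3)-np.outer(d,d); A=A+P; b=b+P@o
    return np.linalg.solve(A,b)
def save(n,im): cv2.imwrite(f'pics/{n}.png',im[:,:,::-1])
E
python3 - <<'E'
from h import *
ims=[]
for n in ['scene','side','wrist']:
    im=grab_frame(n); save(n,im); C=cam(n); print(n,C[1].round(3),C[2].round(2).tolist(),C[0][0,0])
    np.savez(f'{n}0.npz',im=im)
    for t in ['bored_short','bored_medium','bored_long','pocket_short','pocket_medium','pocket_long','tray']:
        for f in (find_in(t,n) if n!='wrist' else [])[:4]: print(t,np.round(f['at']),round(f['p'],2),onz(C,f['at'],.04 if 'b'==t[0] else .013).round(3))
print(sense()['tcp_pos'],sense()['ee_rot'],sense()['time'])
E
```

```text
scene [-0.084  0.538  0.661] [-0.89, 2.4, -1.2] 355.84476992883947Traceback (most recent call last):
  File "<stdin>", line 7, in <module>
  File "h.py", line 14, in onz
    o,d=ray(C,uv); return o+d*(z-o[2])/d[2]
                                       ~^^^
IndexError: invalid index to scalar variable.
```

View pics/scene.png

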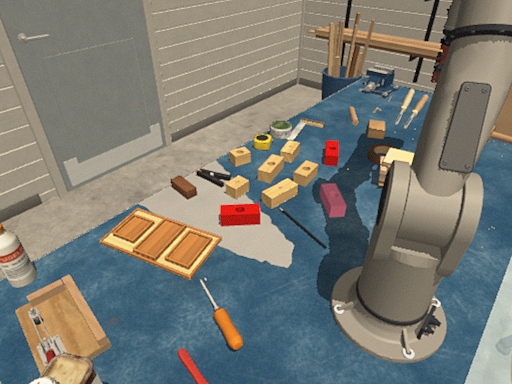

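The scene picture shows six light blocks clustered around (270,170), two red look-alikes at (240,214) and (331,152), and the tray at (160,242). The camera's rotation is a rotation vector, so I'll fix the helper.

```bash
sed -i "s/np.array(c\['rotation'\])$/R.from_rotvec(c['rotation']).as_matrix()/" h.py
python3 - <<'E'
from h import *
for n in ['scene','side','wrist']:
    im=grab_frame(n); save(n+'1',im); C=cam(n); print(n,C[1].round(3),C[2].round(2).tolist(),C[0][0,0])
    for t in ['bored_short','bored_medium','bored_long','blank_short','blank_medium','blank_long','pocket_short','pocket_medium','pocket_long','tray']:
        for f in (find_in(t,n) if n!='wrist' else [])[:3]: print(t,np.round(f['at']),round(f['p'],2),onz(C,f['at'],.03 if 'b'==t[0] else .013).round(3))
print(sense()['tcp_pos'],sense()['ee_rot'],sense()['time'])
E
```

```text
scene [-0.084  0.538  0.661] [[-0.76, -0.39, 0.52], [-0.65, 0.46, -0.61], [-0.0, -0.8, -0.6]] 355.84476992883947
bored_short [240. 156.] 0.7 [ 0.634 -0.235  0.03 ]
bored_medium [304. 176.] 0.78 [ 0.398 -0.275  0.03 ]
bored_long [333. 198.] 0.93 [ 0.269 -0.234  0.03 ]
bored_long [274. 169.] 0.92 [ 0.494 -0.247  0.03 ]
bored_long [241. 215.] 0.81 [ 0.421 -0.006  0.03 ]
blank_short [238. 187.] 0.67 [ 0.515 -0.099  0.03 ]
blank_medium [292. 156.] 0.51 [ 0.498 -0.354  0.03 ]
blank_medium [241. 155.] 0.28 [ 0.633 -0.242  0.03 ]
blank_long [278. 194.] 0.98 [ 0.402 -0.15   0.03 ]
pocket_short [134. 229.] 0.88 [0.614 0.208 0.013]
pocket_medium [193. 251.] 0.56 [0.433 0.16  0.013]
pocket_medium [306. 176.] 0.41 [ 0.405 -0.301  0.013]
pocket_long [160. 237.] 0.68 [0.537 0.183 0.013]
tray [165. 251.] 0.88 [0.486 0.205 0.013]
side [0.04  1.087 0.551] [[-0.94, -0.12, 0.32], [-0.34, 0.35, -0.87], [-0.0, -0.93, -0.37]] 415.5002794114322
bored_short [229. 179.] 0.51 [ 0.636 -0.218  0.03 ]
bored_medium [296. 182.] 0.59 [ 0.396 -0.272  0.03 ]
bored_long [258. 210.] 0.98 [0.442 0.005 0.03 ]
bored_long [326. 193.] 0.95 [ 0.273 -0.201  0.03 ]
bored_long [263. 182.] 0.67 [ 0.507 -0.226  0.03 ]
blank_short [245. 196.] 0.68 [ 0.518 -0.081  0.03 ]
blank_short [174. 237.] 0.54 [0.592 0.243 0.03 ]
blank_medium [271. 172.] 0.59 [ 0.515 -0.336  0.03 ]
blank_long [284. 193.] 0.95 [ 0.404 -0.151  0.03 ]
pocket_short [174. 236.] 0.8 [0.613 0.212 0.013]
pocket_short [294. 176.] 0.23 [ 0.429 -0.367  0.013]
pocket_medium [235. 238.] 0.97 [0.447 0.166 0.013]
pocket_long [207. 239.] 0.56 [0.518 0.198 0.013]
tray [211. 252.] 0.58 [0.477 0.255 0.013]
wrist [ 0.24  -0.634  0.384] [[0.26, -0.94, -0.23], [-0.97, -0.25, -0.06], [0.0, 0.24, -0.97]] 326.3915362272325
[ 0.17602248 -0.65165923  0.23066131] [3.11427293e+00 4.13235212e-01 4.18086972e-05] 1.25
```

View pics/side1.png

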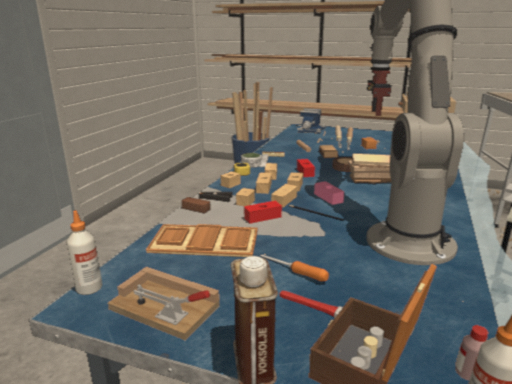

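View pics/wrist1.png

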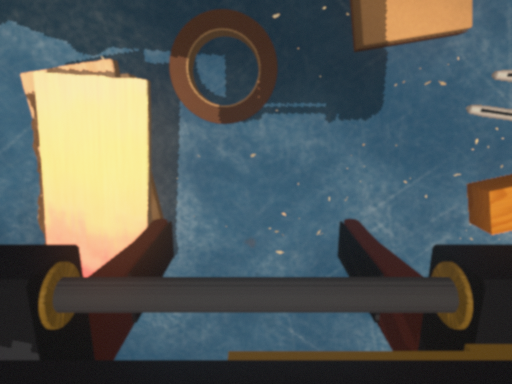

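The side picture confirms the layout: blocks around (265,185), tray at (205,240). The wrist picture shows only clutter. I'll move the wrist above the blocks.

>>> {"name": "carry_out", "arguments": {
  "rows": [
    [1,0.03,-0.03,-0.04,0],
    [1,0.07,-0.07,-0.08,0],
    [1,0.11,-0.11,-0.11,0],
    [1,0.15,-0.15,-0.11,0],
    [1,0.19,-0.19,-0.11,0],
    [1,0.23,-0.23,-0.11,0],
    [1,0.27,-0.27,-0.11,0],
    [1,0.31,-0.31,-0.11,0],
    [1,0.35,-0.35,-0.11,0],
    [1,0.36,-0.37,-0.11,0],
    [1,0.36,-0.37,-0.11,0],
    [1,0.36,-0.37,-0.11,0],
    [1,0.36,-0.37,-0.11,0]
  ]
}}

```text
time: 2.88
tcp_pos: [0.4265, -0.2021, 0.3406]
ee_rot: [3.115, 0.409, -0.0]
wrist_force: [0.7, -0.4, 0.5]
gripper_width: 0.0874
gripper_force: 0.0
```

```bash
python3 - <<'E'
from h import *
n='wrist'
im=grab_frame(n); save(n+'2',im); C=cam(n); s=sense(); print(s['tcp_pos'],s['time'],np.abs(s['joint_velocities']).max())
for t in ['bored_short','bored_medium','bored_long','blank_short','blank_medium','blank_long']:
    for f in silhouettes(t,n)[:3]:
        m=f['mask'].astype(np.uint8); (c,sz,a)=cv2.minAreaRect(cv2.findNonZero(m)); print(t,np.round(f['at']),round(f['p'],2),np.round(c),np.round(sz),round(a),onz(C,f['at'],.04).round(3))
E
```

```text
[ 0.42662396 -0.20193637  0.3406058 ] 2.925 0.006528553068238624
bored_short [333.  15.] 0.97 [332.  18.] [36. 61.] 90 [ 0.63 -0.25  0.04]
bored_medium [324. 186.] 0.77 [321. 185.] [63. 35.] 9 [ 0.415 -0.308  0.04 ]
bored_long [316. 103.] 0.9 [311. 106.] [81. 34.] 4 [ 0.521 -0.261  0.04 ]
bored_long [256. 254.] 0.74 [253. 257.] [37. 75.] 60 [ 0.289 -0.241  0.04 ]
bored_long [126. 115.] 0.67 [126. 116.] [87. 40.] 56 [ 0.44  -0.017  0.04 ]
blank_short [206.  66.] 0.6 [205.  66.] [50. 36.] 15 [ 0.529 -0.109  0.04 ]
blank_medium [405. 119.] 0.65 [403. 118.] [72. 32.] 0 [ 0.533 -0.385  0.04 ]
blank_long [227. 158.] 0.81 [227. 161.] [78. 36.] 22 [ 0.419 -0.163  0.04 ]
blank_long [52. 65.] 0.73 [33. 57.] [113.  70.] 88 [0.478 0.086 0.04 ]
```

View pics/wrist2.png

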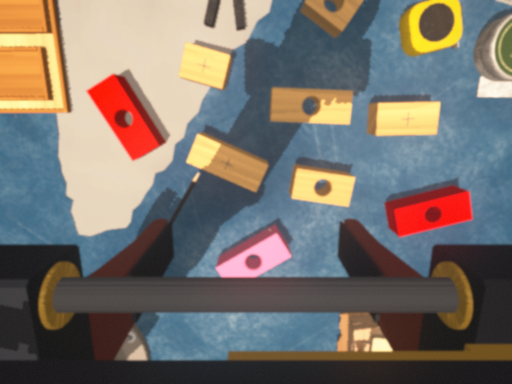

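The wrist picture shows bored long at (311,106), bored medium at (321,185), bored short at (332,10, cut off). The blanks with crosses are at (205,66), (403,118) and (227,160). Next I'll fit box models to silhouettes across all three views, with the height left free.

```bash
cat >> h.py <<'E'
from scipy.optimize import minimize
def hull(C,p,dim):
    x,y,yaw,z=p; L,W,H=dim; c,s=np.cos(yaw),np.sin(yaw)
    P=[proj(C,[x+c*a-s*b,y+s*a+c*b,z+h]) for a in(-L/2,L/2) for b in(-W/2,W/2) for h in(0,H)]
    m=np.zeros((384,512),np.uint8); P=np.clip(np.array(P),-2000,2000)
    cv2.fillConvexPoly(m,cv2.convexHull((P*16).round().astype(np.int32)),255,lineType=cv2.LINE_AA,shift=4); return m/255.
def fit(views,guess,dim,fixz=None):
    "views: (C,mask,valid)"
    def cost(v):
        p=[*v[:3],fixz if fixz is not None else v[3]]; k=0
        for C,m,va in views:
            h=hull(C,p,dim); d=np.abs(h-m)[va].sum()/max(np.maximum(h,m)[va].sum(),1); k+=d
        return k/len(views)
    best=None
    for y0 in np.arange(4)*np.pi/4:
        v0=[guess[0],guess[1],y0]+([] if fixz is not None else [guess[2]])
        n=len(v0); S=np.vstack([v0]+[np.array(v0)+np.eye(n)[i]*[.02,.02,.35,.01][i] for i in range(n)])
        r=minimize(cost,v0,method='Nelder-Mead',options=dict(initial_simplex=S,maxiter=250,xatol=2e-4,fatol=2e-4))
        if best is None or r.fun<best.fun: best=r
    return best
DIM={'short':(.06,.044,.04),'medium':(.084,.044,.04),'long':(.108,.044,.04)}
PD={'short':(.086,.07,.012),'medium':(.11,.07,.012),'long':(.134,.07,.012)}
ALL=np.ones((384,512),bool)
def pick(t,n,near,C,z,tol=.07):
    c=[f for f in silhouettes(t,n) if np.linalg.norm(onz(C,f['at'],z)[:2]-near)<tol]
    return c[0] if c else None
def valid(n):
    v=ALL.copy()
    if n=='wrist': v[220:]=False
    return v
E
python3 - <<'E'
from h import *
import bench; print([k for k in dir(bench) if k[0]!='_'], getattr(bench,'finger_overhang',None))
G={'bored_long':(.515,-.26),'bored_medium':(.41,-.30),'bored_short':(.635,-.245),'pocket_short':(.61,.21),'pocket_medium':(.44,.163),'pocket_long':(.525,.19)}
V={t:[] for t in G}
for n in ['scene','side','wrist']:
    grab_frame(n); C=cam(n)
    for t,g in G.items():
        b=t[0]=='b'
        if n=='wrist' and not b: continue
        f=pick(t,n,g,C,.03 if b else .013)
        if f: V[t].append((C,f['mask'].astype(float),valid(n),n))
        else: print('none',t,n)
for t,g in G.items():
    d=(DIM if t[0]=='b' else PD)[t.split('_')[1]]
    for sel in [V[t]]+[[v] for v in V[t]]:
        fz=None if len(sel)>1 else (0 if t[0]=='b' else .008)
        r=fit([v[:3] for v in sel],(*g,0 if t[0]=='b' else .008),d,fz); print(t,[v[3] for v in sel],r.x.round(3),round(r.fun,3))
E
```

```text
['MotionError', 'camera_params', 'find_in', 'finger_overhang', 'grab_frame', 'hand_in', 'sense', 'silhouettes', 'spot_point'] 0.008
none pocket_short scene
bored_long ['scene', 'side', 'wrist'] [ 0.516 -0.258  1.831 -0.005] 0.144
bored_long ['scene'] [ 0.514 -0.256  1.872] 0.165
bored_long ['side'] [ 0.513 -0.249  1.844] 0.148
bored_long ['wrist'] [ 0.516 -0.257  1.792] 0.097
bored_medium ['scene', 'side', 'wrist'] [ 0.412 -0.308  1.684 -0.002] 0.185
bored_medium ['scene'] [ 0.41  -0.308  1.669] 0.074
bored_medium ['side'] [ 0.415 -0.317  1.76 ] 0.343
bored_medium ['wrist'] [ 0.413 -0.306  1.679] 0.095
bored_short ['scene', 'side', 'wrist'] [ 6.470e-01 -2.460e-01  1.262e+00 -1.000e-03] 0.164
bored_short ['scene'] [ 0.645 -0.248  1.073] 0.116
bored_short ['side'] [ 0.641 -0.237  1.58 ] 0.189
bored_short ['wrist'] [ 0.647 -0.245  1.232] 0.105
pocket_short ['side'] [0.619 0.207 1.925] 0.178
pocket_short ['side'] [0.619 0.207 1.925] 0.178
pocket_medium ['scene', 'side'] [4.510e-01 1.550e-01 1.854e+00 1.000e-03] 0.123
pocket_medium ['scene'] [0.448 0.159 1.891] 0.151
pocket_medium ['side'] [0.446 0.164 1.844] 0.116
pocket_long ['scene', 'side'] [0.538 0.178 1.825 0.   ] 0.089
pocket_long ['scene'] [ 0.531  0.182 -1.284] 0.107
pocket_long ['side'] [0.531 0.187 1.84 ] 0.096
```

```bash
python3 - <<'E'
from h import *
s=sense(); print(s['q'].round(2) if hasattr(s['q'],'round') else s['q'],s['tcp_pos'],s['ee_rot'])
E
```

```text
[ 0.61  0.06 -0.32  1.86  0.02  1.23 -1.02] [ 0.42707929 -0.20059995  0.34065217] [-3.11429402e+00 -4.13077534e-01  5.30612611e-06]
```

>>> {"name": "carry_out", "arguments": {
  "rows": [
    [1,0.01,0.01,0.02,-10],
    [1,0.02,0.02,0.04,-20],
    [1,0.03,0.03,0.06,-30],
    [1,0.04,0.04,0.08,-40],
    [1,0.05,0.05,0.1,-50],
    [1,0.06,0.06,0.12,-60],
    [1,0.07,0.07,0.14,-70],
    [1,0.071,0.077,0.14,-80],
    [1,0.071,0.077,0.14,-88],
    [1,0.071,0.077,0.14,-88],
    [1,0.071,0.077,0.14,-88],
    [1,0.071,0.077,0.14,-88]
  ]
}}

```text
time: 5.62
tcp_pos: [0.5157, -0.2564, 0.2008]
ee_rot: [1.955, 2.459, -0.0]
wrist_force: [-0.2, 0.1, 0.3]
gripper_width: 0.088
gripper_force: 0.0
```

```bash
cat >> h.py <<'E'
def look(t,g,tag,ph=None):
    "one wrist look: fit block or pocket t near g, report it and the shift in tool axes"
    n='wrist'; im=grab_frame(n); save(tag,im); C=cam(n); s=sense(); b=t[0]=='b'
    print('t',round(s['time'],2),'tcp',np.round(s['tcp_pos'],4),'q7',round(s['q'][6],2),'w',s['gripper_width'])
    z=0. if b else .008
    f=pick(t,n,g,C,.03 if b else .013)
    if f is None: print('none'); return
    r=fit([(C,f['mask'].astype(float),valid(n))],(*g,z),(DIM if b else PD)[t.split('_')[1]],z)
    print(t,r.x.round(4),'cost',round(r.fun,3),'p',round(f['p'],2)); go(r.x)
    return r.x
def go(x):
    s=sense(); M=R.from_rotvec(s['ee_rot']).as_matrix(); d=M.T@np.array([x[0]-s['tcp_pos'][0],x[1]-s['tcp_pos'][1],0])
    yaw=np.arctan2(M[1,0],M[0,0]); e=(x[2]-yaw+np.pi/2)%np.pi-np.pi/2
    print('yaw',yaw.round(3),'shift tool xy',d[:2].round(4),'turn deg',round(-np.degrees(e),1))
E
python3 - <<'E'
from h import *
look('bored_long',(.516,-.257),'w3')
E
```

```text
t 5.67 tcp [ 0.5158 -0.2563  0.2008] q7 0.39 w 0.08786825492160945
bored_long [ 0.5166 -0.2573  1.7816] cost 0.115 p 0.92
yaw 1.799 shift tool xy [-0.0011  0.0006] turn deg 1.0
```

View pics/w3.png

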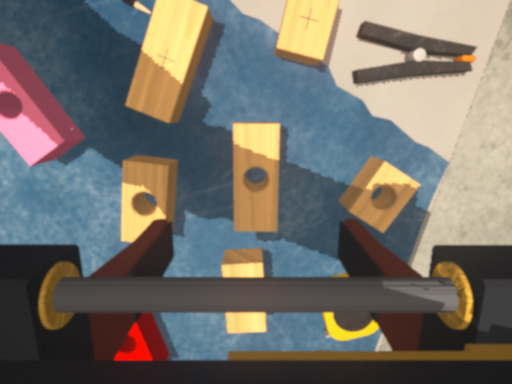

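The block stands straight under the tool at (256,177), and the neighbouring blocks clear the fingers. I'll grasp it.

>>> {"name": "carry_out", "arguments": {
  "rows": [
    [1,0,0,0.05,1],
    [1,-0.001,0,0.1,1],
    [1,-0.001,0,0.15,1],
    [1,-0.001,0,0.17,1],
    [1,-0.001,0,0.18,1],
    [1,-0.001,0,0.18,1],
    [-1,-0.001,0,0.18,1],
    [-1,-0.001,0,0.18,1],
    [-1,-0.001,0,0.18,1],
    [-1,-0.001,0,0.18,1],
    [-1,-0.001,0,0.18,1],
    [-1,-0.001,0,0.18,1],
    [-1,-0.001,0,0.15,1],
    [-1,-0.001,0,0.1,1],
    [-1,-0.001,0,0.05,1],
    [-1,-0.001,0,0.03,1],
    [-1,-0.001,0,0.03,1]
  ],
  "squeeze": 25
}}

```text
time: 7.85
tcp_pos: [0.5168, -0.2578, 0.1721]
ee_rot: [1.973, 2.441, 0.001]
wrist_force: [1.0, 0.6, -1.3]
gripper_width: 0.0442
gripper_force: 25.0
```

```bash
python3 - <<'E'
from h import *
go([.533,.182,1.84])
print(sense()['wrist_force'],sense()['q'])
E
```

```text
yaw 1.782 shift tool xy [0.4266 0.1081] turn deg -3.3
[ 1.04663423  0.60611154 -1.26810654] [ 0.73085455  0.42230342 -0.48090922  1.82778226  0.23692638  0.94509771
  0.35798715]
```

>>> {"name": "carry_out", "arguments": {
  "rows": [
    [-1,0.04,0.01,-0.02,0],
    [-1,0.09,0.03,-0.04,-1],
    [-1,0.14,0.05,-0.06,-2],
    [-1,0.19,0.07,-0.06,-3],
    [-1,0.24,0.09,-0.06,-3.3],
    [-1,0.28,0.105,-0.06,-3.3],
    [-1,0.29,0.108,-0.06,-3.3],
    [-1,0.29,0.108,-0.06,-3.3],
    [-1,0.29,0.108,-0.06,-3.3],
    [-1,0.29,0.108,-0.06,-3.3]
  ]
}}

```text
time: 9.1
tcp_pos: [0.5606, 0.047, 0.2303]
ee_rot: [1.907, 2.497, -0.001]
wrist_force: [-0.2, 0.4, -0.1]
gripper_width: 0.044
gripper_force: 25.0
```

```bash
python3 - <<'E'
from h import *
G={'pocket_short':(.619,.207),'pocket_medium':(.448,.16),'pocket_long':(.533,.183)}
for t,g in G.items(): look(t,g,'w4')
E
```

```text
t 9.15 tcp [0.5607 0.0473 0.2305] q7 -0.14 w 0.04347492295094217
pocket_short [0.6185 0.2076 1.8384] cost 0.018 p 0.85
yaw 1.838 shift tool xy [0.1391 0.098 ] turn deg -0.0
t 9.25 tcp [0.5607 0.0479 0.2307] q7 -0.14 w 0.04424557432394402
pocket_medium [ 0.4498  0.1626 -1.3028] cost 0.04 p 0.77
yaw 1.839 shift tool xy [ 0.1397 -0.0767] turn deg 0.0
t 9.35 tcp [0.5607 0.0484 0.2307] q7 -0.14 w 0.04348235666018289
pocket_long [ 0.5341  0.1853 -1.2999] cost 0.022 p 0.67
yaw 1.839 shift tool xy [0.1389 0.0106] turn deg -0.1
```

View pics/w4.png

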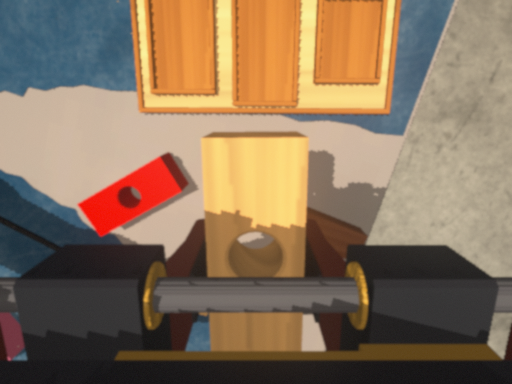

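The picture shows the three pockets, left to right medium, long, short, in line with the tool. The fits agree with the 88 mm spacing. I'll place the long block in the middle pocket.

>>> {"name": "carry_out", "arguments": {
  "rows": [
    [-1,0.05,0.004,0,0],
    [-1,0.1,0.01,0,0],
    [-1,0.13,0.0106,0.04,0],
    [-1,0.139,0.0106,0.09,0],
    [-1,0.139,0.0106,0.14,0],
    [-1,0.139,0.0106,0.17,0],
    [-1,0.139,0.0106,0.185,0],
    [-1,0.139,0.0106,0.195,0],
    [-1,0.139,0.0106,0.195,0],
    [-1,0.139,0.0106,0.195,0],
    [0.6,0.139,0.0106,0.195,0],
    [0.6,0.139,0.0106,0.195,0],
    [0.6,0.139,0.0106,0.195,0],
    [0.6,0.139,0.0106,0.16,0],
    [0.6,0.139,0.0106,0.11,0],
    [0.6,0.12,0.0106,0.05,0],
    [0.6,0.08,0.0106,0.01,0],
    [0.6,0.07,0.0106,0,0],
    [0.6,0.07,0.0106,0,0]
  ]
}}

```text
time: 11.78
tcp_pos: [0.5523, 0.1186, 0.2305]
ee_rot: [1.905, 2.498, 0.0]
wrist_force: [0.3, 0.3, -1.3]
gripper_width: 0.0701
gripper_force: 0.0
```

```bash
python3 - <<'E'
from h import *
look('bored_long',(.533,.183),'w5')
go([.412,-.307,1.68])
E
```

```text
t 11.82 tcp [0.5514 0.1196 0.2296] q7 -0.28 w 0.07010258040845524
bored_long [ 0.5336  0.1887 -1.2804] cost 0.124 p 0.61
yaw 1.841 shift tool xy [0.0708 0.0016] turn deg -1.1
yaw 1.841 shift tool xy [-0.3744 -0.2481] turn deg 9.2
```

View pics/w5.png

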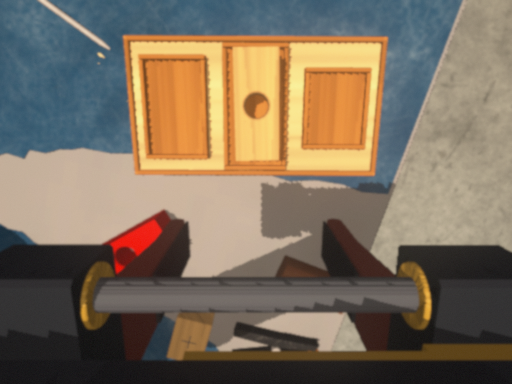

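The long block lies in the middle pocket, hole at (257,105). Next, the medium block.

>>> {"name": "carry_out", "arguments": {
  "rows": [
    [1,-0.04,-0.027,0,1],
    [1,-0.08,-0.053,0,2],
    [1,-0.12,-0.08,0,3],
    [1,-0.16,-0.106,0,5],
    [1,-0.2,-0.133,0,6],
    [1,-0.24,-0.16,0.01,7],
    [1,-0.28,-0.186,0.02,8],
    [1,-0.32,-0.212,0.03,9],
    [1,-0.36,-0.24,0.03,9.2],
    [1,-0.374,-0.248,0.03,9.2],
    [1,-0.374,-0.248,0.03,9.2],
    [1,-0.374,-0.248,0.03,9.2],
    [1,-0.374,-0.248,0.03,9.2]
  ]
}}

```text
time: 13.5
tcp_pos: [0.4135, -0.3056, 0.2006]
ee_rot: [-2.094, -2.342, -0.001]
wrist_force: [0.3, -0.3, 0.7]
gripper_width: 0.0879
gripper_force: 0.0
```

```bash
python3 - <<'E'
from h import *
look('bored_medium',(.412,-.307),'w6')
E
```

```text
t 13.55 tcp [ 0.4133 -0.306   0.2007] q7 0.49 w 0.08814102104035117
bored_medium [ 0.4127 -0.3069  1.6788] cost 0.096 p 0.77
yaw 1.681 shift tool xy [-0.0006 -0.0005] turn deg 0.1
```

View pics/w6.png

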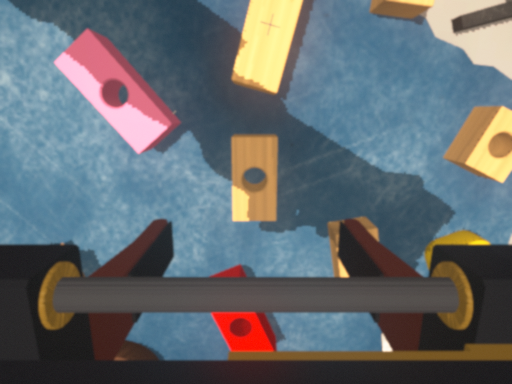

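The medium block is centred at (255,177) and clear of its neighbours. I'll grasp and lift it.

>>> {"name": "carry_out", "arguments": {
  "rows": [
    [1,0,0,0.05,0],
    [1,0,0,0.1,0],
    [1,0,0,0.15,0],
    [1,0,0,0.17,0],
    [1,0,0,0.18,0],
    [1,0,0,0.18,0],
    [-1,0,0,0.18,0],
    [-1,0,0,0.18,0],
    [-1,0,0,0.18,0],
    [-1,0,0,0.18,0],
    [-1,0,0,0.18,0],
    [-1,0,0,0.18,0],
    [-1,0,0,0.15,0],
    [-1,0,0,0.1,0],
    [-1,0,0,0.05,0],
    [-1,0,0,0,0],
    [-1,0,0,0,0]
  ]
}}

```text
time: 15.72
tcp_pos: [0.4146, -0.3085, 0.2042]
ee_rot: [2.093, 2.333, 0.001]
wrist_force: [0.7, -1.2, -2.3]
gripper_width: 0.0439
gripper_force: 25.0
```

>>> {"name": "carry_out", "arguments": {
  "rows": [
    [-1,0.04,0.008,-0.01,-1],
    [-1,0.09,0.016,-0.02,-2],
    [-1,0.14,0.026,-0.03,-3],
    [-1,0.19,0.036,-0.03,-4],
    [-1,0.24,0.046,-0.03,-5],
    [-1,0.29,0.056,-0.03,-6],
    [-1,0.34,0.066,-0.03,-7],
    [-1,0.39,0.076,-0.03,-8],
    [-1,0.43,0.084,-0.01,-9.2],
    [-1,0.46,0.088,0.03,-9.2],
    [-1,0.462,0.088,0.07,-9.2],
    [-1,0.462,0.088,0.08,-9.2],
    [-1,0.462,0.088,0.08,-9.2],
    [-1,0.462,0.088,0.08,-9.2]
  ]
}}

```text
time: 17.48
tcp_pos: [0.451, 0.1613, 0.1218]
ee_rot: [1.904, 2.497, 0.002]
wrist_force: [-0.2, 0.8, -1.3]
gripper_width: 0.0438
gripper_force: 25.0
```

```bash
python3 - <<'E'
from h import *
s=sense(); print(s['tcp_pos'],s['q'])
go([.4498,.1626,1.84])
save('w7',grab_frame('wrist'))
E
```

```text
[0.45099605 0.16132286 0.12177673] [ 0.14481373  0.39656297 -0.73902796  2.07672353  0.37272667  0.79839593
 -0.55209154]
yaw 1.839 shift tool xy [ 0.0015 -0.0008] turn deg -0.1
```

View pics/w7.png

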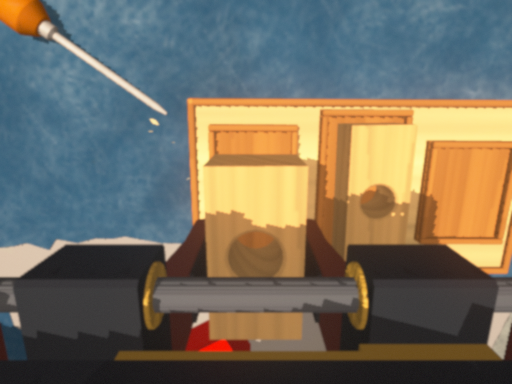

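The held medium block is centred over the left pocket, with its frame showing at (255,130). I'll lower and release it, then go back up.

>>> {"name": "carry_out", "arguments": {
  "rows": [
    [-1,0.001,-0.001,0.04,0],
    [-1,0.001,-0.001,0.07,0],
    [-1,0.001,-0.001,0.08,0],
    [-1,0.001,-0.001,0.087,0],
    [-1,0.001,-0.001,0.087,0],
    [-1,0.001,-0.001,0.087,0],
    [0.4,0.001,-0.001,0.087,0],
    [0.4,0.001,-0.001,0.087,0],
    [0.4,0.001,-0.001,0.087,0],
    [0.4,0.001,-0.001,0.05,0],
    [0.4,0.001,-0.001,0,0],
    [0.4,-0.02,-0.001,-0.05,0],
    [0.4,-0.06,0.02,-0.1,0],
    [0.4,-0.06,0.03,-0.1,0],
    [0.4,-0.06,0.03,-0.1,0]
  ]
}}

```text
time: 19.4
tcp_pos: [0.495, 0.1118, 0.2202]
ee_rot: [-1.904, -2.498, -0.0]
wrist_force: [0.3, -0.3, -1.4]
gripper_width: 0.0615
gripper_force: 0.0
```

```bash
python3 - <<'E'
from h import *
look('bored_medium',(.45,.163),'w8')
go([.647,-.245,1.24]); print(sense()['q'])
E
```

```text
t 19.45 tcp [0.4938 0.1122 0.2194] q7 -0.31 w 0.061562022919001
bored_medium [ 0.447   0.1637 -1.3018] cost 0.124 p 0.92
yaw 1.842 shift tool xy [ 0.0619 -0.0308] turn deg 0.1
yaw 1.842 shift tool xy [-0.3855  0.0525] turn deg 34.5
[ 0.31783201  0.30715045 -0.78703803  1.92306627  0.25320165  1.01586367
 -0.31048698]
```

View pics/w8.png

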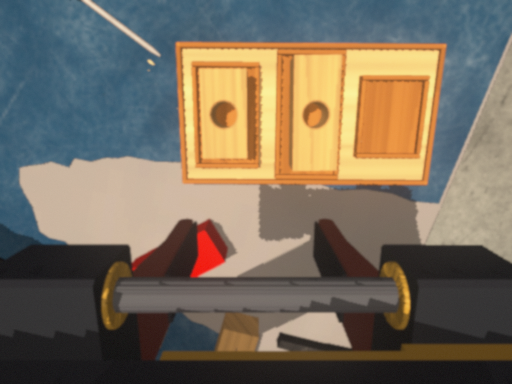

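Both blocks lie in their pockets, holes at (224,114) and (316,114). Next, the short block.

>>> {"name": "carry_out", "arguments": {
  "rows": [
    [1,-0.04,0.005,0,4],
    [1,-0.08,0.01,0,8],
    [1,-0.12,0.016,0,12],
    [1,-0.16,0.022,0,16],
    [1,-0.2,0.027,0,20],
    [1,-0.24,0.033,0,24],
    [1,-0.28,0.038,0,28],
    [1,-0.32,0.044,0.01,32],
    [1,-0.36,0.05,0.02,34.5],
    [1,-0.385,0.052,0.02,34.5],
    [1,-0.385,0.052,0.02,34.5],
    [1,-0.385,0.052,0.02,34.5],
    [1,-0.385,0.052,0.02,34.5]
  ]
}}

```text
time: 21.12
tcp_pos: [0.6474, -0.2438, 0.2008]
ee_rot: [-2.556, -1.825, -0.001]
wrist_force: [-0.6, -0.5, -0.5]
gripper_width: 0.088
gripper_force: 0.0
```

```bash
python3 - <<'E'
from h import *
look('bored_short',(.645,-.245),'w9')
E
```

```text
t 21.18 tcp [ 0.6474 -0.2441  0.201 ] q7 -0.28 w 0.08762109581368147
bored_short [ 0.6456 -0.2463  1.253 ] cost 0.164 p 0.89
yaw 1.239 shift tool xy [-0.0024 -0.0011] turn deg -0.8
```

View pics/w9.png

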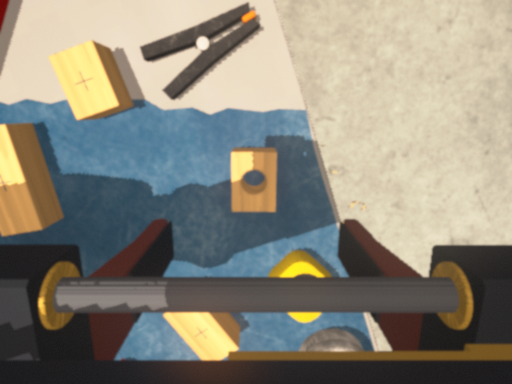

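The short block is aligned, hole at (254,178), about 2 mm off. I'll grasp and lift it.

>>> {"name": "carry_out", "arguments": {
  "rows": [
    [1,-0.002,-0.001,0.05,0],
    [1,-0.002,-0.001,0.1,0],
    [1,-0.002,-0.001,0.15,0],
    [1,-0.002,-0.001,0.17,0],
    [1,-0.002,-0.001,0.18,0],
    [1,-0.002,-0.001,0.18,0],
    [-1,-0.002,-0.001,0.18,0],
    [-1,-0.002,-0.001,0.18,0],
    [-1,-0.002,-0.001,0.18,0],
    [-1,-0.002,-0.001,0.18,0],
    [-1,-0.002,-0.001,0.18,0],
    [-1,-0.002,-0.001,0.18,0],
    [-1,-0.002,-0.001,0.15,0],
    [-1,-0.002,-0.001,0.1,0],
    [-1,-0.002,-0.001,0.05,0],
    [-1,-0.002,-0.001,0,0],
    [-1,-0.002,-0.001,-0.02,0],
    [-1,-0.002,-0.001,-0.02,0]
  ]
}}

```text
time: 23.48
tcp_pos: [0.6462, -0.2474, 0.2213]
ee_rot: [2.558, 1.821, 0.001]
wrist_force: [0.3, 0.3, -1.7]
gripper_width: 0.044
gripper_force: 25.0
```

```bash
python3 - <<'E'
from h import *
go([.6185,.2076,1.8384]); print(sense()['tcp_pos'])
E
```

```text
yaw 1.238 shift tool xy [ 0.4209 -0.175 ] turn deg -34.4
[ 0.64623739 -0.24742109  0.22127217]
```

>>> {"name": "carry_out", "arguments": {
  "rows": [
    [-1,0.03,-0.01,0,-2],
    [-1,0.07,-0.03,0,-5],
    [-1,0.11,-0.045,0,-8],
    [-1,0.15,-0.062,0,-11],
    [-1,0.19,-0.08,0,-14],
    [-1,0.23,-0.095,0,-17],
    [-1,0.27,-0.112,0,-21],
    [-1,0.31,-0.13,0,-25],
    [-1,0.35,-0.145,0,-29],
    [-1,0.39,-0.162,0,-32],
    [-1,0.42,-0.175,0.03,-34.4],
    [-1,0.421,-0.175,0.07,-34.4],
    [-1,0.421,-0.175,0.1,-34.4],
    [-1,0.421,-0.175,0.1,-34.4],
    [-1,0.421,-0.175,0.1,-34.4],
    [-1,0.421,-0.175,0.1,-34.4]
  ]
}}

```text
time: 25.48
tcp_pos: [0.6187, 0.2084, 0.122]
ee_rot: [1.905, 2.497, 0.003]
wrist_force: [0.5, 0.1, -0.3]
gripper_width: 0.0437
gripper_force: 25.0
```

```bash
python3 - <<'E'
from h import *
print(sense()['tcp_pos']); go([.6185,.2076,1.8384])
save('w10',grab_frame('wrist'))
E
```

```text
[0.61867491 0.2084036  0.1220223 ]
yaw 1.838 shift tool xy [-0.0007 -0.0004] turn deg -0.0
```

View pics/w10.png

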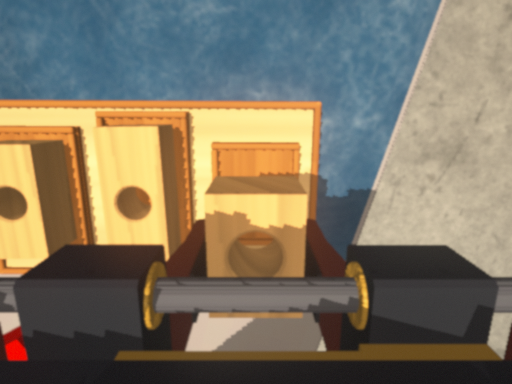

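The short block is centred over the right pocket, with its frame at (256,145). I'll lower and release it.

>>> {"name": "carry_out", "arguments": {
  "rows": [
    [-1,0,0,0.04,0],
    [-1,0,0,0.07,0],
    [-1,0,0,0.08,0],
    [-1,0,0,0.087,0],
    [-1,0,0,0.087,0],
    [-1,0,0,0.087,0],
    [0.4,0,0,0.087,0],
    [0.4,0,0,0.087,0],
    [0.4,0,0,0.087,0],
    [0.4,0,0,0.05,0],
    [0.4,0,0,0,0],
    [0.4,-0.02,0,-0.05,0],
    [0.4,-0.06,-0.03,-0.1,0],
    [0.4,-0.06,-0.06,-0.1,0],
    [0.4,-0.06,-0.08,-0.1,0],
    [0.4,-0.06,-0.08,-0.1,0],
    [0.4,-0.06,-0.08,-0.1,0]
  ]
}}

```text
time: 27.65
tcp_pos: [0.5575, 0.129, 0.2208]
ee_rot: [1.906, 2.497, 0.001]
wrist_force: [-0.4, 0.3, 0.4]
gripper_width: 0.0615
gripper_force: 0.0
```

```bash
python3 - <<'E'
from h import *
save('w11',grab_frame('wrist')); print(sense()['time'])
E
```

```text
27.7
```

View pics/w11.png

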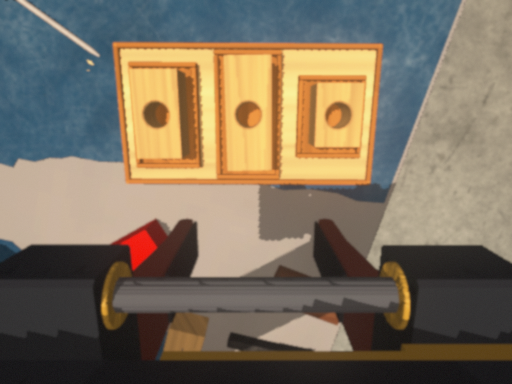

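All three blocks lie flat in their pockets, holes at (156,114), (248,114) and (338,115), and the gripper is clear.

```bash
python3 -c "
from bench import *
print(hand_in())"
```

```text
the job is handed in; nothing more can be done
None
```

The three bored blocks (short, medium, long) lie flat in their matching pockets, the blanks were not touched, and the job was handed in at about 28 s; no verdict was returned.

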